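# Clamp the dry box down and crack its sealed lid

## Task

The small dry-storage box for circuit boards sits loose on its hold-down fixture and its lid is stuck to the seal. First swing the fixture's latch shut over the lug at the front of the box until its arm rests fully home in the catch; then pull the lid up by its black handle until the seal breaks free, without lifting or tipping the box, without letting the lid fly open (never more than about 5 cm at its front edge), and without disturbing the things lying around. Finish still holding the lid slightly open, its front edge about 2 cm up, so the box vents slowly; do not let go.

Things in the scene. Friction and masses are not known exactly. Their poses are not given: they have to be found in the camera images.
- work_board: Fixed plywood board, 410 x 660 mm, laid over the cluttered bench on battens; everything here stands on its top, which is 65 mm above the table (z = 0). Origin: under its centre, at table height.
- fixture: Fixed aluminium hold-down plate, 250 x 190 x 8 mm, with low rails 10 mm high round the box. Origin: centre of its underside, on the board; its +x points from the latch side (near the robot) towards the lid's hinge side, +z up. A steel catch (C-shaped bracket, 22 mm wide, top 35 mm above the board) stands on it at x -63 mm, y -53 mm.
- latch_pivot (a point): The latch's vertical pivot, at fixture x -68 mm, y +50 mm, 19.5 mm above the board (underside of the latch arm).
- latch (a joint): Angle of the latch: 0 = wide open, the arm pointing from the pivot along the fixture's -x (towards the robot); it grows counterclockwise seen from above to 1.571 rad = closed, the arm pointing along the fixture's -y, its end in the catch against a stop. Stiff hinge (about 0.06 Nm): it stays where it is left.
- latch_knob (a point): Centre of the top of the latch's upright round black knob: 16 mm in diameter, 40 mm tall, its top 68 mm above the board, 70 mm from the pivot along the flat steel arm. The arm is 16 mm wide, 8 mm thick, its end 101 mm from the pivot, its top 27.5 mm above the board.
- drybox: Loose grey plastic storage box, 130 x 130 x 50 mm without its lid (0.7 kg with it), standing between the fixture's rails at fixture x +45 mm, y 0. Origin: centre of its underside, 8 mm above the board; axes as the fixture's. A lug 36 mm wide and 10 mm thick projects 48 mm from its front (-x) foot; the closed latch passes 1.5 mm above it and keeps the box down.
- lid_hinge (a point): Middle of the lid's horizontal hinge line on the far (+x) top rim of the box, 58 mm above the board; the line runs along the box's y.
- lid (a joint): Opening angle of the lid: 0 = shut on its seal, grows as the front edge rises (137 mm from the hinge, so 0.15 rad is about 2 cm at the edge). The seal resists with a peak of about 13 to 19 N at the handle in the first millimetres and lets go for good after about 7 mm; beyond that the lid is free, needs only about 1 N, and falls shut when let go.
- lid_handle (a point): Centre of the top of the black handle on the lid: an upright blade 12 mm thick (along the box's x), 60 mm long (along y), standing 30 mm above the lid, 118 mm from the hinge line, near the lid's front edge; its top is 100 mm above the board when shut. Lid: white frame, clear window, 139 x 136 mm, its top at 69 mm.
- tape_white: Bystander: roll of white tape, 62 mm across, 20 mm high, lying beside the fixture. Origin under its centre.
- flux_tin: Bystander: small round tin with a tan lid, 59 mm across, 46 mm high, beside the fixture. Origin under its centre.
- clamp_b: Bystander: small blue plastic clamp, 27 x 73 x 15 mm, lying beside the fixture. Origin under its centre.

How it is judged (in metres and radians):
On the way, in this order (a step that is already met when the one before it is completed fails the run):
1. the latch is fully home in its catch, the lid still shut (value of joint latch above 1.46 rad and value of joint lid below 0.03 rad), for 0.2 s.
2. the seal is broken (the lid's edge more than 8 mm up) with the latch home (value of joint lid above 0.06 rad and value of joint latch above 1.44 rad), for 0.2 s.
At the end, for the whole second after the job is handed in: The latch is home in its catch (joint above 1.44 rad), the box sits level on the fixture (within 4 mm and 0.05 rad), and the gripper holds the lid still at 0.075 to 0.25 rad (front edge about 10 to 34 mm up) (value of joint lid between 0.075 and 0.25 rad and velocity of joint lid between -0.05 and 0.05 rad/s and contact force between the fingers and lid above 0.3 N and value of joint latch above 1.44 rad and z of drybox in the frame of fixture below 0.012 m and angle between drybox's own z axis and vertical below 0.05 rad); the arm keeps its last pose, push and grip.
It fails at once if the lid flies open (front edge more than about 5.5 cm up) (value of joint lid above 0.41 rad).
It fails at once if the box is lifted or tipped (z of drybox in the frame of fixture above 0.018 m or angle between drybox's own z axis and vertical above 0.1 rad).
It fails at once if a thing lying around is disturbed (distance of any of tape_white, flux_tin, clamp_b from where it was at the start of the episode above 0.03 m).
It also fails if it takes over 48 s, if anything falls off the work surface, if the arm or the gripper's body presses on something with over 40 N, if the wrist force passes 120 N, or if a joint passes its speed limit or range.

## Robot

A 6-joint arm with a two-finger parallel gripper is mounted at the origin on a cart in front of the work surface, level with it; the furniture and walls round the work are solid. World frame = base frame: x ahead of the robot, y to its left, z up, the work surface at z = 0. Lengths are in mm, angles in degrees, forces in N, time in s.
With the tool pointing down it reaches from about 350 to 850 mm from the base axis. Payload 8.1 kg.
Tool frame: the origin (TCP) lies midway between the tips of the shut fingers; the grasp point (between the pads) lies 19 mm behind it (r.tcp_to_grasp is the distance from the TCP to the grasp point, in mm); z points along the fingers, y is the direction in which the jaws open and shut (so a half turn about z gives the same grasp; the last joint's range is limited). The gripper opens to 85 mm and grips with 20 to 120 N. Pads are 22 mm wide; open, the fingers measure 114 mm over their backs; the gripper's body (76 mm by 85 mm) begins 54 mm behind the grasp point. The pads swing forward as they close: fully open they stand 13 mm farther back than shut.
Start: joints at [-79.836, 7.471, 85.268, -0, 87.261, -4.893], TCP at [155.891, -579.399, 231.292] pointing down, gripper open.
Joint ranges: [-169.43, 169.43], [-51.17, 129.36], [1.28, 143.12], [-76.62, 256.62], [0, 156.53], [-152.29, 152.29]. Speed limits (degrees/s): [136.94, 136.94, 159.86, 180, 180, 180].

## Interface

Orientations are given as [roll, pitch, yaw] about the fixed x, y, z axes, in that order (R = Rz(yaw) Ry(pitch) Rx(roll)).
In Python, from bench import r gives the robot as it stands.
- The arm moves only by the tool jog_arm, never from a script. Its argument "targets" is a list of rows, each a list of 7 numbers: the shift along the tool's x, y, z in m, then the turn, a rotation vector about the tool's x, y, z in rad, then the closure, from 0 (fully open) to 1 (shut). In form: [[dx, dy, dz, wx, wy, wz, claw], ...]. A call has 1 to 5 rows; each row is the pose to reach, as a shift and turn from the pose commanded when the call began, along the tool's axes at that moment; what a row does not reach only later rows make up. A row lasts 1/12 s, in which the tool goes at most 41.7 mm and 7.16 degrees, less where a joint would pass 70% of its speed; a pose out of reach is approached as far as the arm can. A call with a gripper value outside its range is refused whole. The fingers move at their own pace and stop on an object; "newtons" is the grip in N (left out, the last holds). Time passes only in rows, so rows that repeat a pose let the fingers close. It gives the time, the measured TCP pose, the force and the opening at its end, in the units of the state.
- r.sense(): the state, without advancing time (a new reading comes with each control period).
- r.snapshot(name): name is "side" or "top" or "wrist"; returns a dict with "pixels" (384x512x3 uint8, red, green, blue), "fx", "fy", "cx", "cy" (pixels), "origin" and "attitude" of the camera in the world. Camera axes: x right, y down, z forward; pixel columns grow to the right and rows downward; lengths in mm; the calibration is good to about 2 mm. A picture is of the moment at which its call begins. There is no depth.
- r.hand_in(): hands the job in, once; it reports no verdict.
The state is a dict: "time": time; "joint_pos": joint angles; "qd": joint speeds; "joint_efforts": joint torques, N m; "tool_pos": TCP position; "tcp_rot": TCP orientation; "ft_force": force on the tool from outside, world axes, zero at the start; "wrist_torque": the same for the moment, N m; "finger_gap": finger opening in mm.
Only numpy, scipy, OpenCV 4.12 (cv2) and the standard library are available. Lean on these libraries where they do the work, as an engineer would, in place of code of your own. Each camera call takes 0.05 s, during which the arm holds its last target.

## Working session

There is one attempt and no reset: what is moved stays moved. The work goes in short steps, Python scripts to look and compute and a tool call to move; the robot and the scene stay as the last step left them, time stands still between calls to the robot, and variables do not carry over. Pictures are saved under pics/ and viewed, and the job is handed in when it is done.

Besides the shell and the picture viewer there is one more tool, called after "Emit:" by a JSON object that holds its "op" and its "data", one argument or row to a line. jog_arm: Moves the arm, as the interface text tells. Its arguments: {"type":"object","properties":{"targets":{"type":"array","items":{"type":"array","items":{"type":"number"}}},"newtons":{"type":"number"}},"required":["targets"]}

```bash
ls; mkdir -p pics
python3 - <<'E'
from bench import r
import cv2,json,pickle
print(r.sense())
for n in("top","side","wrist"):
    s=r.snapshot(n); pickle.dump(s,open(f"pics/{n}0.pkl","wb"))
    cv2.imwrite(f"pics/{n}0.png",s["pixels"][:,:,::-1]); print(n,{k:v for k,v in s.items() if k!="pixels"})
E
```

```text
pics
{'time': 0.0, 'joint_pos': array([-7.98377064e+01,  7.51357013e+00,  8.53298417e+01, -8.03283428e-04,
        8.72618633e+01, -4.89203965e+00]), 'qd': array([-0.07295774,  0.00441421,  0.07718187,  0.01631102, -0.01209319,
        0.0506063 ]), 'joint_efforts': array([ 1.33107886e-03, -5.69400895e+01, -5.00547838e+01, -7.89216142e-05,
        1.48174691e-02,  2.75273385e-05]), 'tool_pos': array([ 155.76989234, -578.8540449 ,  230.25507876]), 'tcp_rot': array([-1.79895040e+02, -8.17832928e-03,  1.50543649e+01]), 'ft_force': array([-0.29566698, -0.32815288,  0.68218394]), 'wrist_torque': array([0.00391935, 0.01423893, 0.07343942]), 'finger_gap': 85.34115402300266}
top {'fx': 486.796842906185, 'fy': 486.796842906185, 'cx': 257.32555364276493, 'cy': 190.89325153013013, 'origin': array([ 401.92166858,  -91.9056408 , 1077.74082861]), 'attitude': array([-169.19211208,    1.46804837,  -89.76561969])}
side {'fx': 443.96180606063945, 'fy': 443.96180606063945, 'cx': 249.01448751835, 'cy': 186.5457426712177, 'origin': array([ 405.57769703, -824.39757347,  733.78351996]), 'attitude': array([-127.12191398,   -0.55471549,  -15.36419645])}
wrist {'fx': 330.4577852987546, 'fy': 330.4577852987546, 'cx': 255.12208889386628, 'cy': 191.60693895540243, 'origin': array([ 223.01796764, -561.09742587,  372.73609235]), 'attitude': array([ 1.64198502e+02,  1.07368467e-01, -7.49828816e+01])}
```

View pics/top0.png

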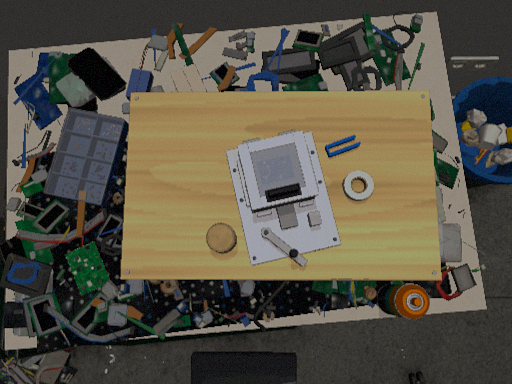

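View pics/side0.png

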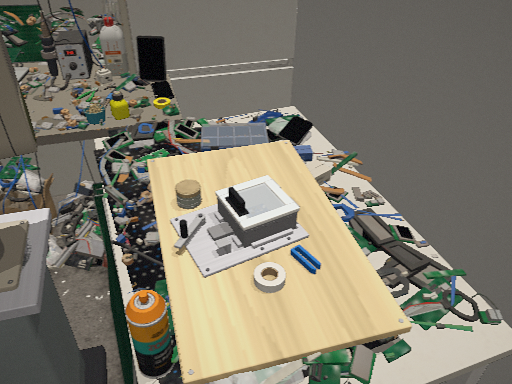

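The top view shows the fixture at about (285,195), the handle at (283,192), the latch pivot at (265,232), the knob at (293,254), the tin at (221,237), the tape at (358,185) and the clamp at (342,146). Next I'll zoom in and measure.

```bash
cat > h.py <<'E'
import numpy as np,cv2,pickle
from scipy.spatial.transform import Rotation as R
def cam(s):
    return np.array(s["origin"]),R.from_euler("xyz",s["attitude"],degrees=True).as_matrix()
def ray(s,u,v,z):
    o,M=cam(s); d=M@np.array([(u-s["cx"])/s["fx"],(v-s["cy"])/s["fy"],1]); return o+d*(z-o[2])/d[2]
def proj(s,p):
    o,M=cam(s); c=M.T@(np.array(p,float)-o); return np.array([s["fx"]*c[0]/c[2]+s["cx"],s["fy"]*c[1]/c[2]+s["cy"]])
E
python3 - <<'E'
from h import *
s=pickle.load(open("pics/top0.pkl","rb")); im=s["pixels"][:,:,::-1]
cv2.imwrite("pics/topz.png",cv2.resize(im[115:285,195:385],None,fx=4,fy=4,interpolation=cv2.INTER_CUBIC)[:600,:800] if 0 else cv2.resize(im[125:275,195:385],None,fx=4,fy=4,interpolation=cv2.INTER_CUBIC))
g=cv2.cvtColor(im,cv2.COLOR_BGR2GRAY); hsv=cv2.cvtColor(im,cv2.COLOR_BGR2HSV)
m=np.zeros_like(g); m[125:275,220:345]=(g<50)[125:275,220:345]
n,l,st,c=cv2.connectedComponentsWithStats(m)
for i in range(1,n):
    if st[i,4]>15:
        print(st[i],c[i]); pts=np.argwhere(l==i)[:,::-1].astype(np.float32); print(cv2.minAreaRect(pts))
m=np.zeros_like(g); m[120:275,220:345]=((hsv[:,:,1]<60))[120:275,220:345]
k=max(cv2.findContours(m.astype(np.uint8),0,1)[0],key=cv2.contourArea)
print("plate",cv2.minAreaRect(k))
b=cv2.boxPoints(cv2.minAreaRect(k))
for p in b: print(p,ray(s,*p,73))
s2=pickle.load(open("pics/side0.pkl","rb")); im=s2["pixels"][:,:,::-1]
cv2.imwrite("pics/sidez.png",cv2.resize(im[165:285,160:330],None,fx=4,fy=4,interpolation=cv2.INTER_CUBIC))
E
```

```text
[328 141  17   8  27] [336.18518519 144.59259259]
((336.0904846191406, 144.75340270996094), (1.7489492893218994, 17.422224044799805), 70.34617614746094)
[325 147  20  10  39] [332.58974359 152.53846154]
((333.6565246582031, 153.00665283203125), (19.416486740112305, 8.188916206359863), 11.88865852355957)
[265 183  36  19 398] [282.59798995 192.33165829]
((282.5758056640625, 192.32864379882812), (11.39288330078125, 34.553409576416016), 77.00537872314453)
[253 196  62  17 142] [282.95070423 204.16197183]
((284.0579528808594, 205.43466186523438), (5.300106048583984, 62.58592987060547), 77.09259033203125)
[289 250   9   8  55] [292.90909091 253.27272727]
((293.0, 253.5), (7.0, 8.0), 90.0)
plate ((283.16290283203125, 200.53932189941406), (134.54095458984375, 92.11744689941406), 77.00537872314453)
[223.15729 145.34831] [693.16311087   8.32262426  73.        ]
[312.9157  124.63481] [ 738.71405983 -184.41745131   73.        ]
[343.16852 255.73033] [ 458.84601678 -241.15938537   73.        ]
[253.4101  276.44385] [416.52985192 -58.12903575  73.        ]
```

View pics/topz.png

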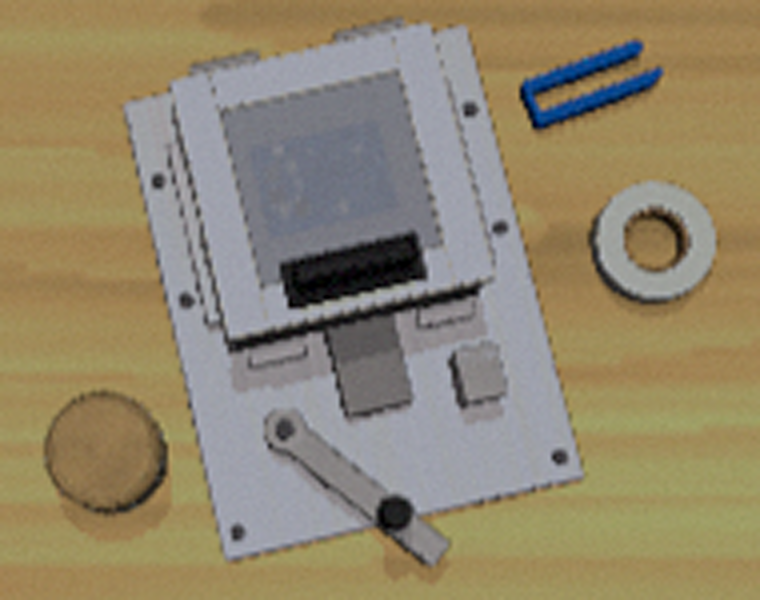

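View pics/sidez.png

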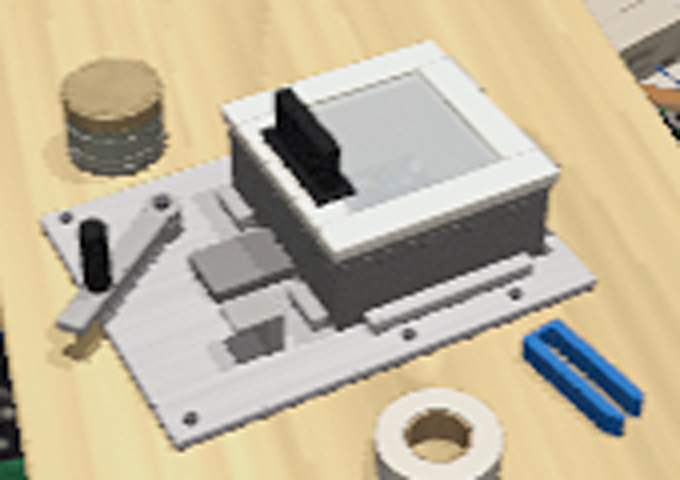

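```bash
cat > m.py <<'E'
from h import *
s=pickle.load(open("pics/top0.pkl","rb"))
px=lambda u,v:(195+u/4-.375,125+v/4-.375)
c={n:ray(s,*px(*p),73)[:2] for n,p in dict(fl=(228,560),fr=(583,475),bl=(125,101),br=(468,27)).items()}
ref=dict(fl=(-125,95),fr=(-125,-95),bl=(125,95),br=(125,-95))
A=np.array([ref[k] for k in c],float); B=np.array([c[k] for k in c])
H=(A-A.mean(0)).T@(B-B.mean(0)); th=np.arctan2(H[0,1]-H[1,0],H[0,0]+H[1,1])
Rz=np.array([[np.cos(th),-np.sin(th)],[np.sin(th),np.cos(th)]]); t=B.mean(0)-Rz@A.mean(0)
F=lambda x,y:Rz@np.array([x,y])+t
E
python3 - <<'E'
from m import *
print(c,"th",np.degrees(th),t); print("res",B-(A@Rz.T+t))
piv=ray(s,*px(285,429),92.5)[:2]; kn=ray(s,292.9,253.3,133)[:2]; hd=ray(s,*px(353,262),165)[:2]
print("pivot px",piv,"model",F(-68,50)); print("knob",kn,np.linalg.norm(kn-F(-68,50)),"handle",hd,F(45+68-118,0))
d=Rz.T@(kn-F(-68,50)); print("latch angle",np.degrees(np.arctan2(d[1],d[0]))-180+360, d)
for n,p,z in(("tin",(105,450),111),("tape",(654,240),85),("clamp",(590,85),80)): print(n,ray(s,*px(*p),z)[:2])
s2=pickle.load(open("pics/side0.pkl","rb"))
q=lambda P:(proj(s2,P)-[160,165])*4+1.5
print("in sidez: piv",q([*F(-68,50),92.5]),"knob",q([*kn,133]),"handle ends",q([*F(-5,30),165]),q([*F(-5,-30),165]), "corners",q([*F(-125,-95),73]),q([*F(125,-95),73]))
# where handle-top ends appear in topz
for y in(30,-30): print((proj(s,[*F(-5,y),165])-[195,125])*4+1.5)
E
```

```text
{'fl': array([440.30561988, -54.34610756]), 'fr': array([ 483.98688659, -236.18012337]), 'bl': array([683.10206231,   2.32033011]), 'br': array([ 723.61111633, -181.39434842])} th 12.994430161696163 [ 582.75142128 -117.40006231]
res [[ 0.71454123 -1.40623682]
 [ 1.67310471  1.89421371]
 [-0.08699837 -0.95388235]
 [-2.30064758  0.46590546]]
pivot px [505.35400794 -83.5736807 ] model [505.24995353 -83.97069653]
knob [ 459.83799083 -135.9829849 ] 69.04726278226086 handle [ 577.57943436 -116.54578189] [ 577.87946164 -118.52434397]
latch angle 35.881338020981616 [-55.94434232 -40.46918655]
tin [492.81724554   5.81221622]
tape [ 604.44251225 -274.43542299]
clamp [ 689.13967728 -244.57424657]
in sidez: piv [164.34365929 203.51061364] knob [ 90.19045897 222.8841736 ] handle ends [281.05289781  85.73610655] [333.64476677 148.86497275] corners [177.47430401 442.20789538] [601.85478115 277.5575756 ]
[295.83700909 275.32770134]
[418.39568427 247.44497978]
```

```bash
cat > plan.py <<'E'
# convert world goal poses to jog rows, from a given commanded pose
from m import *
def Rt(yaw,tilt=0,axis=(0,1,0)):
    return R.from_rotvec(np.array(axis,float)*tilt)*R.from_euler("xyz",[180,0,yaw],degrees=True)
def row(p0,R0,p1,R1):
    d=R0.inv().apply(np.array(p1,float)-p0)/1000; w=(R0.inv()*R1).as_rotvec(); return np.round(np.r_[d,w],4)
E
python3 - <<'E'
from plan import *
s2=pickle.load(open("pics/side0.pkl","rb"))
o1,M1=cam(s);o2,M2=cam(s2)
f=lambda s,M,u,v:M@np.array([(u-s["cx"])/s["fx"],(v-s["cy"])/s["fy"],1])
a=f(s,M1,413,300);b=f(s2,M2,148,296)
x=np.linalg.lstsq(np.c_[a,-b],o2-o1,rcond=None)[0];print("can top",o1+a*x[0],o2+b*x[1])
p0=np.array([155.891,-579.399,231.292]);R0=Rt(15.054)
al=np.radians(35.9)
k=F(-68-70*np.cos(al),50-70*np.sin(al)); print(k)
print(row(p0,R0,[*k,231.3+60],Rt(49)),"up",row(p0,R0,p0+[0,0,60],R0))
E
```

```text
can top [ 374.43686061 -348.55913275  175.41085072] [ 377.6766704  -348.50355113  175.29635739]
[ 459.22855866 -136.71566041]
[ 0.4079 -0.3487 -0.06    0.      0.     -0.5925] up [ 0.    0.   -0.06  0.    0.    0.  ]
```

Emit:
{"op": "jog_arm", "data": {
  "targets": [
    [0,0,-0.03,0,0,0,0],
    [0,0,-0.06,0,0,-0.05,0],
    [0.025,-0.021,-0.06,0,0,-0.1,0.2],
    [0.05,-0.043,-0.06,0,0,-0.15,0.4],
    [0.075,-0.064,-0.06,0,0,-0.2,0.4]
  ]
}}

```text
time: 0.57
tool_pos: [211.9, -497.5, 291.6]
tcp_rot: [180.0, -0.0, 26.6]
ft_force: [1.0, -0.7, 0.1]
finger_gap: 52.2
```

Run:
```python
from plan import *
from bench import r
q=r.sense();print(q["time"],q["tool_pos"],q["tcp_rot"],q["finger_gap"])
p0=np.array([155.891,-579.399,231.292]);R0=Rt(15.054)
print("cmd would be",p0+R0.apply([75,-64,-60]),(R0*R.from_rotvec([0,0,-.2])).as_euler("xyz",degrees=True))
p1=p0+R0.apply([75,-64,-60]);R1=R0*R.from_rotvec([0,0,-.2])
print(row(p1,R1,[459.5,-136.4,291.3],Rt(49)))
```

```text
0.5667 [ 211.9139607  -497.47852691  291.58020194] [ 1.79967855e+02 -1.43658617e-03  2.65793302e+01] 52.24776208846847
cmd would be [ 211.69443516 -498.11568914  291.292     ] [180.          0.         26.5131559]
[ 0.3832 -0.2131 -0.     -0.      0.     -0.3925]
```

Emit:
{"op": "jog_arm", "data": {
  "targets": [
    [0.032,-0.0178,0,0,0,-0.04,0.5],
    [0.064,-0.0356,0,0,0,-0.08,0.6],
    [0.096,-0.0533,0,0,0,-0.12,0.6],
    [0.128,-0.0711,0,0,0,-0.16,0.6],
    [0.16,-0.089,0,0,0,-0.2,0.6]
  ]
}}

```text
time: 0.98
tool_pos: [315.6, -345.4, 291.1]
tcp_rot: [-180.0, -0.0, 38.1]
ft_force: [0.9, 0.8, -0.2]
finger_gap: 33.8
```

Run:
```python
from plan import *
from bench import r
q=r.sense();print(q["time"],q["tool_pos"],q["tcp_rot"],q["finger_gap"])
p0=np.array([211.694,-498.116,291.292]);R0=Rt(26.513)
p1=p0+R0.apply([160,-89,0]);R1=R0*R.from_rotvec([0,0,-.2]);print(p1,R1.as_euler("xyz",degrees=True))
print(row(p1,R1,[459.5,-136.4,291.3],Rt(49)))
```

```text
0.9833 [ 315.62814855 -345.38137857  291.06892233] [-1.79990210e+02 -2.54734382e-03  3.80705150e+01] 33.76614211280907
[ 315.13761975 -347.05171722  291.292     ] [1.80000000e+02 1.27222187e-14 3.79721559e+01]
[ 0.2434 -0.0772 -0.     -0.      0.     -0.1925]
```

Emit:
{"op": "jog_arm", "data": {
  "targets": [
    [0.036,-0.0114,0,0,0,-0.04,0.6],
    [0.072,-0.0228,0,0,0,-0.08,0.6],
    [0.108,-0.0343,0,0,0,-0.12,0.6],
    [0.144,-0.0457,0,0,0,-0.16,0.6],
    [0.18,-0.0571,0,0,0,-0.1925,0.6]
  ]
}}

```text
time: 1.4
tool_pos: [422.4, -189.5, 291.2]
tcp_rot: [180.0, -0.0, 49.1]
ft_force: [-0.2, -1.1, -0.1]
finger_gap: 34.3
```

Emit:
{"op": "jog_arm", "data": {
  "targets": [
    [0.03,-0.01,0.03,0,0,0,0.6],
    [0.045,-0.015,0.06,0,0,0,0.6],
    [0.055,-0.018,0.09,0,0,0,0.6],
    [0.0606,-0.0202,0.12,0,0,0,0.6],
    [0.0606,-0.0202,0.13,0,0,0,0.6]
  ]
}}

```text
time: 1.82
tool_pos: [444.0, -129.8, 156.2]
tcp_rot: [-179.6, 0.1, 49.1]
ft_force: [-0.4, 1.1, -0.3]
finger_gap: 33.8
```

Run:
```python
from plan import *
from bench import r
q=r.sense();print(q["time"],q["tool_pos"],q["tcp_rot"],q["finger_gap"],q["ft_force"])
p=np.array([315.138,-347.052,291.292]);Rr=Rt(37.972)
p=p+Rr.apply([180,-57.1,0]);Rr=Rr*R.from_rotvec([0,0,-.1925])
p=p+Rr.apply([60.6,-20.2,130]);print(p,Rr.as_euler("xyz",degrees=True))
print(row(p,Rr,[459.5,-136.4,104],Rt(49)))
for n in("wrist","side"):
    s=r.snapshot(n); pickle.dump(s,open(f"pics/{n}1.pkl","wb")); cv2.imwrite(f"pics/{n}1.png",s["pixels"][:,:,::-1])
    print(n,proj(s,[459.5,-136.4,133]),proj(s,p))
```

```text
1.8167 [ 443.98944346 -129.8034731   156.20231868] [-1.79603347e+02  1.07967825e-01  4.91183890e+01] 33.81729891443827 [-0.43282339  1.07489296 -0.32388703]
[ 446.4123616  -132.30126851  161.292     ] [1.80000000e+02 1.27222187e-14 4.90014376e+01]
[ 0.0055  0.0126  0.0573 -0.      0.      0.    ]
wrist [285.18812353 222.91477129] [262.42273675 256.67676975]
side [182.03747031 220.50598036] [174.03425869 209.63840097]
```

View pics/wrist1.png

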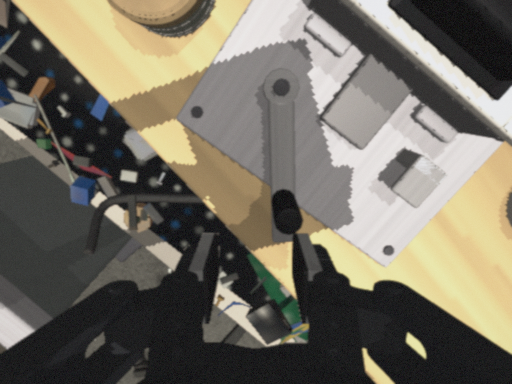

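View pics/side1.png

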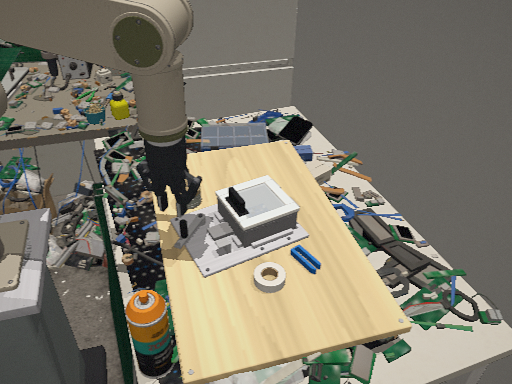

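The wrist view shows the knob top at about (287,220), and the measured position predicts (285,223), so they agree. I'll shift sideways over it before going down.

Emit:
{"op": "jog_arm", "data": {
  "targets": [
    [0.0055,0.0126,0,0,0,0,0.6],
    [0.0055,0.0126,0,0,0,0,0.6],
    [0.0055,0.0126,0,0,0,0,0.6]
  ]
}}

```text
time: 2.17
tool_pos: [460.6, -137.6, 163.6]
tcp_rot: [179.8, -0.0, 49.0]
ft_force: [-0.7, 0.2, 0.3]
finger_gap: 33.9
```

Run:
```python
from plan import *
from bench import r
q=r.sense();print(q["time"],q["tool_pos"],q["tcp_rot"],q["finger_gap"],q["ft_force"])
for n in("wrist",):
    s=r.snapshot(n); pickle.dump(s,open(f"pics/{n}2.pkl","wb")); cv2.imwrite(f"pics/{n}2.png",s["pixels"][:,:,::-1])
    print(n,proj(s,[459.5,-136.4,133]),proj(s,q["tool_pos"]))
```

```text
2.1667 [ 460.59167367 -137.60413091  163.58666842] [ 1.79839795e+02 -4.33731747e-02  4.89525205e+01] 33.88888134185054 [-0.66508872  0.15568581  0.34058062]
wrist [251.88527003 226.5695432 ] [254.93962654 251.16557659]
```

View pics/wrist2.png

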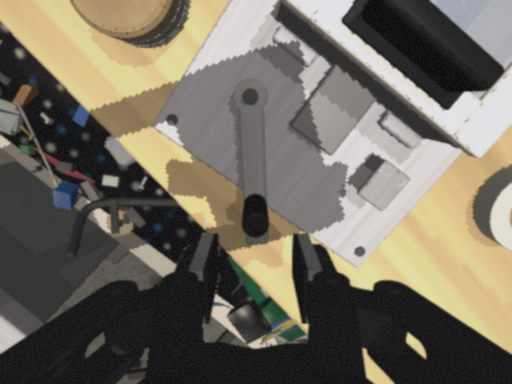

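The knob at (255,215) is centred between the fingers at about (210,265) and (303,265). I'll go down 57 mm and then grip lightly.

Emit:
{"op": "jog_arm", "data": {
  "targets": [
    [0,0,0.02,0,0,0,0.6],
    [0,0,0.04,0,0,0,0.6],
    [0,0,0.05,0,0,0,0.6],
    [0,0,0.057,0,0,0,0.6],
    [0,0,0.057,0,0,0,0.6]
  ]
}}

```text
time: 2.63
tool_pos: [458.5, -136.2, 103.3]
tcp_rot: [-179.9, 0.0, 49.0]
ft_force: [0.8, -0.3, 0.5]
finger_gap: 34.2
```

Emit:
{"op": "jog_arm", "data": {
  "targets": [
    [0,0,0,0,0,0,0.7],
    [0,0,0,0,0,0,0.8],
    [0,0,0,0,0,0,0.9],
    [0,0,0,0,0,0,0.9],
    [0,0,0,0,0,0,0.9]
  ],
  "newtons": 20
}}

```text
time: 3.05
tool_pos: [460.3, -136.8, 105.6]
tcp_rot: [179.9, -0.0, 49.0]
ft_force: [-2.6, -1.3, 5.2]
finger_gap: 15.5
```

Run:
```python
from plan import *
from bench import r
q=r.sense();print(q["time"],q["tool_pos"],q["tcp_rot"],q["finger_gap"],q["ft_force"])
p=np.array([459.5,-136.4,104.3]);R0=Rt(49.0)
P=F(-68,50)
a0=np.arctan2(*(Rz.T@(p[:2]-P))[::-1])%(2*np.pi)-np.pi; print("th0",np.degrees(a0), np.linalg.norm(p[:2]-P))
for i in range(1,15):
    a=np.radians(4.0*i)  # rotate about pivot
    rot=R.from_rotvec([0,0,a]); p1=np.r_[P,104.3]+rot.apply(p-np.r_[P,104.3]); print(i,4*i,np.degrees(a0)+4*i,row(p,R0,p1,rot*R0),p1.round(1))
```

```text
3.05 [ 460.30151942 -136.82514431  105.55829312] [ 1.79884324e+02 -2.67879637e-02  4.90078586e+01] 15.494497126656302 [-2.63049269 -1.25605388  5.16914582]
th0 35.8975301432639 69.58369140454256
1 4 39.8975301432639 [ 0.0002  0.0049  0.      0.      0.     -0.0698] [ 463.3 -139.5  104.3]
2 8 43.8975301432639 [ 0.0007  0.0097  0.     -0.      0.     -0.1396] [ 467.2 -142.3  104.3]
3 12 47.8975301432639 [ 0.0015  0.0145  0.     -0.      0.     -0.2094] [ 471.4 -144.8  104.3]
4 16 51.8975301432639 [ 0.0027  0.0192  0.      0.      0.     -0.2793] [ 475.7 -147.   104.3]
5 20 55.8975301432639 [ 0.0042  0.0238  0.      0.      0.     -0.3491] [ 480.2 -148.9  104.3]
6 24 59.8975301432639 [ 0.006   0.0283  0.      0.      0.     -0.4189] [ 484.8 -150.5  104.3]
7 28 63.8975301432639 [ 0.0081  0.0327  0.     -0.      0.     -0.4887] [ 489.5 -151.7  104.3]
8 32 67.89753014326391 [ 0.0105  0.0369  0.      0.      0.     -0.5585] [ 494.2 -152.7  104.3]
9 36 71.89753014326391 [ 0.0132  0.0409  0.      0.      0.     -0.6283] [ 499.1 -153.3  104.3]
10 40 75.89753014326391 [ 0.0162  0.0448  0.     -0.      0.     -0.6981] [ 503.9 -153.5  104.3]
11 44 79.89753014326391 [ 0.0194  0.0484  0.      0.      0.     -0.7679] [ 508.8 -153.5  104.3]
12 48 83.89753014326391 [ 0.0229  0.0518  0.      0.      0.     -0.8378] [ 513.6 -153.1  104.3]
13 52 87.89753014326391 [ 0.0266  0.0549  0.     -0.      0.     -0.9076] [ 518.4 -152.3  104.3]
14 56 91.89753014326391 [ 0.0306  0.0577  0.      0.      0.     -0.9774] [ 523.1 -151.2  104.3]
```

The grip reads 15.5 mm and the knob is 16 mm, so it is held. The swing about the pivot has the same form in tool axes, so the 20° rows can be repeated.

Emit:
{"op": "jog_arm", "data": {
  "targets": [
    [0.0002,0.0049,0,0,0,-0.0698,0.9],
    [0.0007,0.0097,0,0,0,-0.1396,0.9],
    [0.0015,0.0145,0,0,0,-0.2094,0.9],
    [0.0027,0.0192,0,0,0,-0.2793,0.9],
    [0.0042,0.0238,0,0,0,-0.3491,0.9]
  ]
}}

```text
time: 3.47
tool_pos: [481.5, -148.8, 105.5]
tcp_rot: [179.9, -0.1, 69.2]
ft_force: [1.7, 3.8, 6.3]
finger_gap: 14.9
```

Emit:
{"op": "jog_arm", "data": {
  "targets": [
    [0.0002,0.0049,0,0,0,-0.0698,0.9],
    [0.0007,0.0097,0,0,0,-0.1396,0.9],
    [0.0015,0.0145,0,0,0,-0.2094,0.9],
    [0.0027,0.0192,0,0,0,-0.2793,0.9],
    [0.0042,0.0238,0,0,0,-0.3491,0.9]
  ]
}}

```text
time: 3.88
tool_pos: [505.3, -152.7, 105.6]
tcp_rot: [179.9, -0.1, 89.2]
ft_force: [0.5, 6.6, 7.9]
finger_gap: 15.1
```

Run:
```python
from plan import *
from bench import r
q=r.sense();print(q["time"],q["tool_pos"],q["tcp_rot"],q["finger_gap"],q["ft_force"])
d=Rz.T@(q["tool_pos"][:2]-F(-68,50));print(np.degrees(np.arctan2(d[1],d[0]))+180,np.linalg.norm(d))
for n in("wrist","top"):
    s=r.snapshot(n); cv2.imwrite(f"pics/{n}3.png",s["pixels"][:,:,::-1])
```

```text
3.8833 [ 505.28861974 -152.69630461  105.55336947] [ 1.79870835e+02 -6.65108924e-02  8.92200153e+01] 15.079703949924957 [0.52043538 6.59488015 7.8744818 ]
77.03780543154136 68.72561895553784
```

View pics/wrist3.png

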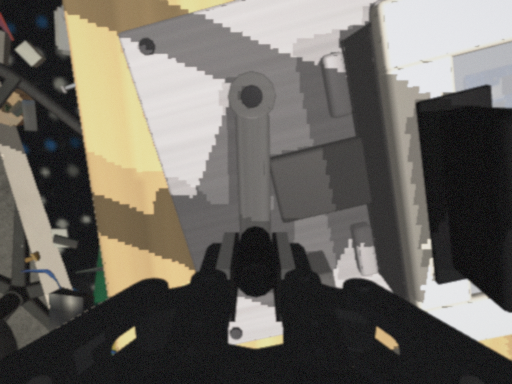

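The latch is at about 76° and the knob is held, with the arm still pointing away from the lug. The last 14° or so I'll take in smaller steps.

Emit:
{"op": "jog_arm", "data": {
  "targets": [
    [0.0002,0.0036,0,0,0,-0.0524,0.9],
    [0.0004,0.0073,0,0,0,-0.1047,0.9],
    [0.001,0.0109,0,0,0,-0.1571,0.9],
    [0.0015,0.0145,0,0,0,-0.2094,0.9],
    [0.0015,0.0145,0,0,0,-0.2094,0.9]
  ]
}}

```text
time: 4.4
tool_pos: [519.9, -151.0, 105.5]
tcp_rot: [179.9, -0.1, 101.2]
ft_force: [-0.5, 6.4, 7.3]
finger_gap: 15.5
```

Run:
```python
from plan import *
from bench import r
q=r.sense();print(q["time"],q["tool_pos"],q["tcp_rot"],q["finger_gap"],q["ft_force"],q["wrist_torque"])
d=Rz.T@(q["tool_pos"][:2]-F(-68,50));print(np.degrees(np.arctan2(d[1],d[0]))+180,np.linalg.norm(d))
for n in("side",):
    s=r.snapshot(n); cv2.imwrite(f"pics/{n}4.png",s["pixels"][:,:,::-1])
```

```text
4.4 [ 519.87174465 -150.99167702  105.49455735] [ 1.79862581e+02 -6.39247243e-02  1.01237269e+02] 15.49109545529262 [-0.51455214  6.44849196  7.2518563 ] [ 0.98473815  0.01325839 -0.07044283]
89.31279551586837 68.59743873416926
```

Emit:
{"op": "jog_arm", "data": {
  "targets": [
    [0,0.0012,0,0,0,-0.0175,0.9],
    [0,0.0024,0,0,0,-0.035,0.9],
    [0,0.0024,0,0,0,-0.035,0.9]
  ]
}}

```text
time: 4.7
tool_pos: [520.6, -150.8, 105.4]
tcp_rot: [-180.0, -0.1, 103.1]
ft_force: [-8.0, 5.7, 11.4]
finger_gap: 15.0
```

Emit:
{"op": "jog_arm", "data": {
  "targets": [
    [0,0.0012,0,0,0,-0.0175,0.9],
    [0,0.0024,0,0,0,-0.035,0.9],
    [0,0.0024,0,0,0,-0.035,0.9]
  ]
}}

```text
time: 4.95
tool_pos: [520.7, -150.5, 105.2]
tcp_rot: [-179.7, -0.2, 105.1]
ft_force: [-19.7, 5.0, 19.8]
finger_gap: 14.9
```

Run:
```python
from plan import *
from bench import r
q=r.sense();print(q["time"],q["tool_pos"],q["tcp_rot"],q["finger_gap"],q["ft_force"],q["wrist_torque"])
d=Rz.T@(q["tool_pos"][:2]-F(-68,50));print(np.degrees(np.arctan2(d[1],d[0]))+180,np.linalg.norm(d))
```

```text
4.95 [ 520.65436906 -150.48735917  105.19655991] [-1.79687777e+02 -1.72287467e-01  1.05084104e+02] 14.938048244491068 [-19.68325672   4.95131703  19.78460731] [ 0.72541917  3.30266152 -0.12594874]
90.04468163938944 68.27710030507022
```

The tool stopped at 90.0°, with force building to 20 N against the stop, so the latch is home. I'll open, lift and look.

Emit:
{"op": "jog_arm", "data": {
  "targets": [
    [0,0,0,0,0,0,0.7],
    [0,0,0,0,0,0,0.6],
    [0,0,0,0,0,0,0.6],
    [0,0,-0.02,0,0,0,0.6],
    [0,0,-0.045,0,0,0,0.6]
  ]
}}

```text
time: 5.37
tool_pos: [521.3, -150.4, 146.9]
tcp_rot: [-179.8, -0.2, 105.0]
ft_force: [1.1, 0.2, 0.9]
finger_gap: 34.1
```

Emit:
{"op": "jog_arm", "data": {
  "targets": [
    [0,0,-0.03,0,0,0,0.4],
    [0,0,-0.055,0,0,0,0.3],
    [0,0,-0.055,0,0,0,0.3],
    [0,0,-0.055,0,0,0,0.3]
  ]
}}

```text
time: 5.7
tool_pos: [524.6, -151.7, 206.4]
tcp_rot: [179.8, 0.1, 105.0]
ft_force: [-1.6, -0.6, -0.1]
finger_gap: 59.8
```

Run:
```python
from plan import *
from bench import r
q=r.sense();print(q["time"],q["tool_pos"],q["tcp_rot"],q["finger_gap"],q["ft_force"],q["wrist_torque"])
for n in("wrist","side"):
    s=r.snapshot(n); pickle.dump(s,open(f"pics/{n}5.pkl","wb")); cv2.imwrite(f"pics/{n}5.png",s["pixels"][:,:,::-1])
    print(n,"handle ends exp",proj(s,[*F(-5,30),165]),proj(s,[*F(-5,-30),165]),"knob at 90",proj(s,[*F(-68,-20),133]),"arm end",proj(s,[*F(-68,-51),92.5]),"piv",proj(s,[*F(-68,50),92.5]))
im=s["pixels"][:,:,::-1]; cv2.imwrite("pics/side5z.png",cv2.resize(im[165:285,160:330],None,fx=4,fy=4,interpolation=cv2.INTER_CUBIC))
# commanded pose now
p=np.array([459.5,-136.4,104.3]);Rr=Rt(49.0)
for t,w in(([4.2,23.8,0],.3491),([4.2,23.8,0],.3491),([1.5,14.5,0],.2094),([0,2.4,0],.035),([0,2.4,0],.035),([0,0,-45],0),([0,0,-55],0)):
    p=p+Rr.apply(t); Rr=Rr*R.from_rotvec([0,0,-w])
print("cmd",p,Rr.as_euler("xyz",degrees=True))
```

```text
5.7 [ 524.58168791 -151.69820171  206.42537705] [1.79794235e+02 1.45318702e-01 1.05019609e+02] 59.766202817984315 [-1.62802583 -0.62630637 -0.11326318] [-0.0306379  -0.01216489 -0.0046719 ]
wrist handle ends exp [364.73328165 137.25130672] [352.17461558 237.28048885] knob at 90 [248.93791303 201.97101798] arm end [248.43858409 222.57836235] piv [252.38129367  95.78536232]
side handle ends exp [229.88822445 186.05902664] [243.03619169 201.84124319] knob at 90 [213.32006958 220.38088722] arm end [220.4510315  244.21953064] piv [200.71091482 215.50265341]
cmd [ 523.16025205 -151.20585255  204.3       ] [1.80000000e+02 1.27222187e-14 1.05012354e+02]
```

View pics/wrist5.png

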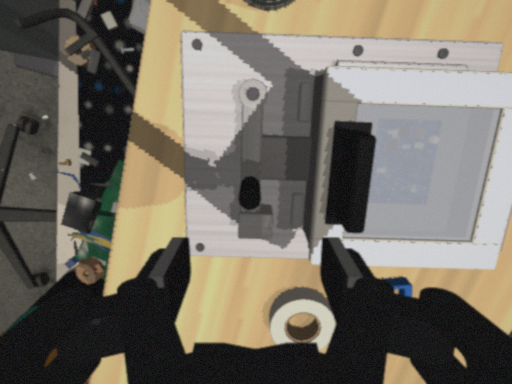

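View pics/side5z.png

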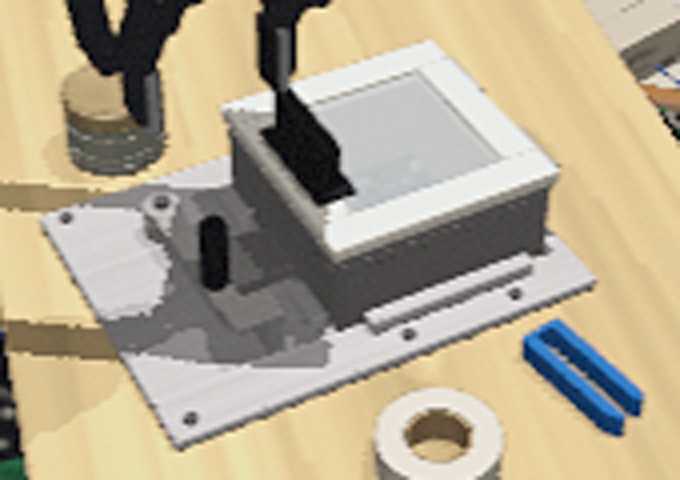

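The knob is at (213,218) in the zoomed side view and the closed position predicts (213,221), so the latch is confirmed shut. The handle is where I measured it. Now I'll work out the approach.

Run:
```python
from plan import *
p=np.array([523.16,-151.21,204.3]);Rr=Rt(105.01)
print(row(p,Rr,[577.8,-118,204.3],Rt(103)),row(p,Rr,[577.8,-118,140],Rt(103)))
```

```text
[ 0.0179  0.0614  0.      0.     -0.      0.0351] [ 0.0179  0.0614  0.0643  0.     -0.      0.0351]
```

Emit:
{"op": "jog_arm", "data": {
  "targets": [
    [0.006,0.02,0,0,0,0.0351,0.3],
    [0.012,0.041,0,0,0,0.0351,0.3],
    [0.0179,0.0614,0,0,0,0.0351,0.4],
    [0.0179,0.0614,0,0,0,0.0351,0.4],
    [0.0179,0.0614,0.02,0,0,0.0351,0.4]
  ]
}}

```text
time: 6.22
tool_pos: [579.8, -117.8, 186.3]
tcp_rot: [179.8, 0.1, 103.1]
ft_force: [-0.0, -0.4, 0.5]
finger_gap: 51.1
```

Run:
```python
from plan import *
from bench import r
q=r.sense();print(q["time"],q["tool_pos"],q["tcp_rot"],q["finger_gap"],q["ft_force"],q["wrist_torque"])
for n in("wrist","side"):
    s=r.snapshot(n); cv2.imwrite(f"pics/{n}6.png",s["pixels"][:,:,::-1])
    print(n,"handle ends exp",proj(s,[*F(-5,30),165]),proj(s,[*F(-5,-30),165]))
```

```text
6.2167 [ 579.79648258 -117.80156962  186.32548635] [1.79812043e+02 1.07481643e-01 1.03097231e+02] 51.10527264335414 [-0.00342344 -0.36361956  0.48669784] [-0.01246398  0.01214865  0.00029789]
wrist handle ends exp [250.57319486 178.62985317] [250.86491442 282.88829438]
side handle ends exp [229.88822445 186.05902664] [243.03619169 201.84124319]
```

View pics/wrist6.png

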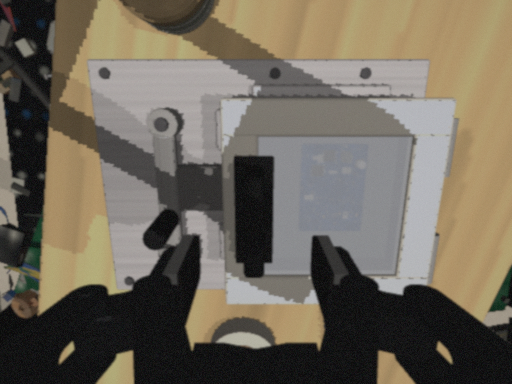

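The handle at x≈254 px is centred between the fingers, whose middle is at about 256 px. I'll go down and close.

Emit:
{"op": "jog_arm", "data": {
  "targets": [
    [0,0,0.015,0,0,0,0.4],
    [0,0,0.03,0,0,0,0.4],
    [0,0,0.039,0,0,0,0.4],
    [0,0,0.043,0,0,0,0.4],
    [0,0,0.043,0,0,0,0.4]
  ]
}}

```text
time: 6.73
tool_pos: [576.5, -117.9, 139.8]
tcp_rot: [-179.8, -0.1, 103.0]
ft_force: [0.1, 0.4, -0.4]
finger_gap: 51.1
```

Emit:
{"op": "jog_arm", "data": {
  "targets": [
    [0,0,0,0,0,0,0.6],
    [0,0,0,0,0,0,0.7],
    [0,0,0,0,0,0,0.8],
    [0,0,0,0,0,0,0.95],
    [0,0,0,0,0,0,0.95]
  ],
  "newtons": 30
}}

```text
time: 7.15
tool_pos: [578.5, -118.2, 142.4]
tcp_rot: [179.9, 0.1, 103.0]
ft_force: [0.5, -0.0, 3.7]
finger_gap: 11.5
```

Emit:
{"op": "jog_arm", "data": {
  "targets": [
    [0,0,0,0,0,0,0.95],
    [0,0,0,0,0,0,0.95],
    [0,0,0,0,0,0,0.95]
  ],
  "newtons": 70
}}

```text
time: 7.4
tool_pos: [578.5, -118.2, 142.5]
tcp_rot: [179.9, 0.1, 103.0]
ft_force: [-0.4, -0.5, 5.9]
finger_gap: 10.6
```

Run:
```python
from plan import *
from bench import r
q=r.sense();print(q["time"],q["tool_pos"],q["tcp_rot"],q["finger_gap"],q["ft_force"],q["wrist_torque"])
s=r.snapshot("side"); im=s["pixels"][:,:,::-1]; cv2.imwrite("pics/side7z.png",cv2.resize(im[145:265,160:330],None,fx=4,fy=4,interpolation=cv2.INTER_CUBIC))
# arc about hinge
p=np.array([577.8,-118,141.3]);R0=Rt(103)
h=np.r_[F(113,0),123.]; ax=np.r_[Rz@[0,1],0]
for a in(.02,.04,.06,.08,.1,.12,.14,.16):
    rot=R.from_rotvec(ax*a); p1=h+rot.apply(p-h); print(a,row(p,R0,p1,rot*R0),(p1-p).round(1))
```

```text
7.4 [ 578.48786648 -118.1675039   142.51948883] [1.79911764e+02 5.26158188e-02 1.03013828e+02] 10.564413982367373 [-0.41748034 -0.48777869  5.93232074] [0.02356358 0.16754311 0.05963394]
0.02 [-0.      0.0004 -0.0024  0.02    0.     -0.    ] [0.4 0.1 2.4]
0.04 [-0.      0.0008 -0.0047  0.04    0.      0.    ] [0.8 0.2 4.7]
0.06 [-0.      0.0013 -0.007   0.06    0.      0.    ] [1.3 0.3 7. ]
0.08 [-0.      0.0018 -0.0094  0.08    0.     -0.    ] [1.8 0.4 9.4]
0.1 [-0.      0.0024 -0.0117  0.1     0.      0.    ] [ 2.4  0.5 11.7]
0.12 [-0.     0.003 -0.014  0.12   0.     0.   ] [ 3.   0.7 14. ]
0.14 [-0.      0.0037 -0.0163  0.14    0.      0.    ] [ 3.6  0.8 16.3]
0.16 [-0.      0.0044 -0.0186  0.16    0.      0.    ] [ 4.3  1.  18.6]
```

View pics/side7z.png

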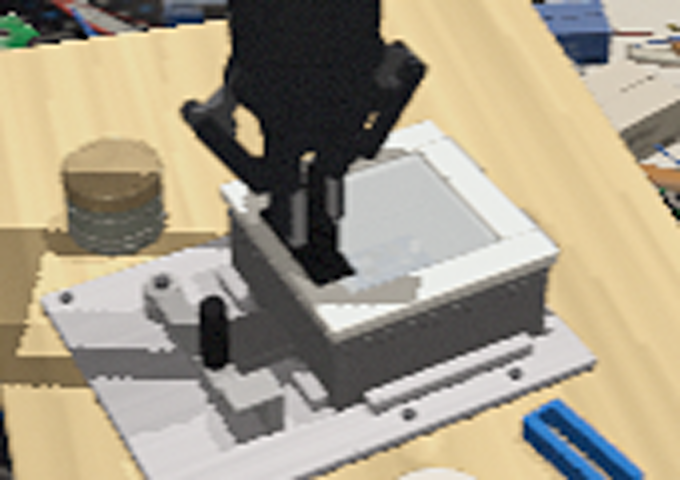

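The blade is held with the gap at about 11 mm, and the side view shows the fingers on the handle at about (310,220) and the latch arm in the catch. I'll pull slowly along the hinge arc.

Emit:
{"op": "jog_arm", "data": {
  "targets": [
    [0,0.0002,-0.0012,0.01,0,0,0.95],
    [0,0.0004,-0.0024,0.02,0,0,0.95],
    [0,0.0006,-0.0035,0.03,0,0,0.95],
    [0,0.0008,-0.0047,0.04,0,0,0.95],
    [0,0.0008,-0.0047,0.04,0,0,0.95]
  ]
}}

```text
time: 7.87
tool_pos: [578.8, -117.7, 145.5]
tcp_rot: [-177.6, -0.0, 103.0]
ft_force: [2.8, -1.5, -2.6]
finger_gap: 10.5
```

Run:
```python
from plan import *
from bench import r
q=r.sense();print(q["time"],q["tool_pos"],q["tcp_rot"],q["finger_gap"],q["ft_force"],q["wrist_torque"])
s=r.snapshot("side"); im=s["pixels"][:,:,::-1]; cv2.imwrite("pics/side8z.png",cv2.resize(im[145:265,160:330],None,fx=4,fy=4,interpolation=cv2.INTER_CUBIC))
```

```text
7.8667 [ 578.76161595 -117.73277141  145.51109109] [-1.77636702e+02 -1.04301288e-02  1.03013780e+02] 10.531061069929388 [ 2.75548178 -1.46866096 -2.58782726] [ 0.019159   -1.09679836 -0.05882905]
```

View pics/side8z.png

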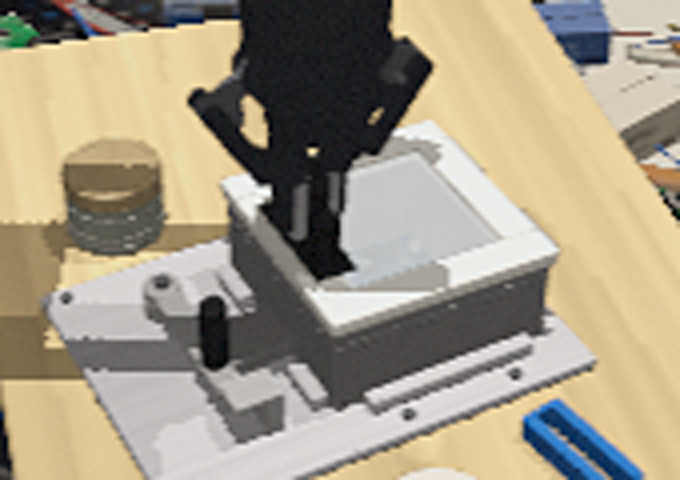

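Emit:
{"op": "jog_arm", "data": {
  "targets": [
    [0,0.0002,-0.0012,0.01,0,0,0.95],
    [0,0.0004,-0.0024,0.02,0,0,0.95],
    [0,0.0006,-0.0035,0.03,0,0,0.95],
    [0,0.0008,-0.0047,0.04,0,0,0.95],
    [0,0.0008,-0.0047,0.04,0,0,0.95]
  ]
}}

```text
time: 8.33
tool_pos: [579.5, -117.6, 152.0]
tcp_rot: [-175.3, 0.0, 103.0]
ft_force: [-3.6, 0.1, 4.4]
finger_gap: 10.5
```

Run:
```python
from plan import *
from bench import r
q=r.sense();print(q["time"],q["tool_pos"],q["tcp_rot"],q["finger_gap"],q["ft_force"],q["wrist_torque"])
s=r.snapshot("side"); im=s["pixels"][:,:,::-1]; cv2.imwrite("pics/side9z.png",cv2.resize(im[145:265,160:330],None,fx=4,fy=4,interpolation=cv2.INTER_CUBIC))
```

```text
8.3333 [ 579.5168725  -117.58466041  152.00781316] [-1.75328935e+02  1.15058851e-02  1.03024731e+02] 10.47648555334643 [-3.5878545   0.05720818  4.4118357 ] [0.014934   0.62019083 0.00355572]
```

View pics/side9z.png

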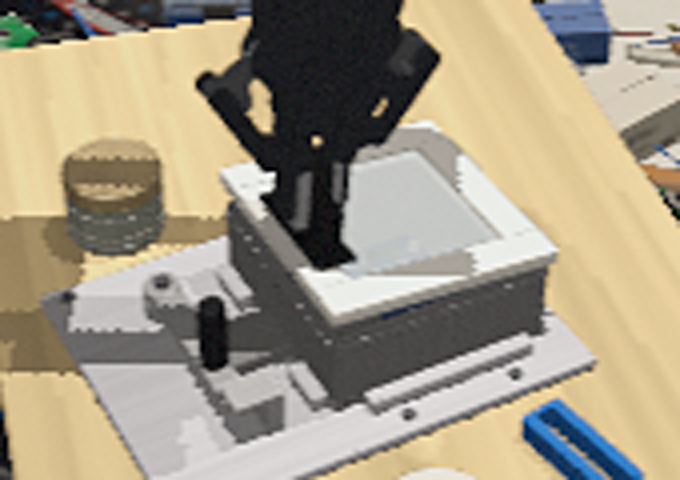

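The seal has let go: the pulling force is gone and there is a visible gap under the lid's front. I'll go on to about 0.15 rad and settle.

Emit:
{"op": "jog_arm", "data": {
  "targets": [
    [0,0.0003,-0.0018,0.015,0,0,0.95],
    [0,0.0006,-0.0035,0.03,0,0,0.95],
    [0,0.001,-0.0053,0.045,0,0,0.95],
    [0,0.0013,-0.007,0.06,0,0,0.95],
    [0,0.0015,-0.0082,0.07,0,0,0.95]
  ]
}}

```text
time: 8.8
tool_pos: [581.6, -117.2, 159.3]
tcp_rot: [-171.3, 0.0, 103.0]
ft_force: [-5.5, 0.9, 5.1]
finger_gap: 10.6
```

Emit:
{"op": "jog_arm", "data": {
  "targets": [
    [0,0,0,0,0,0,0.95],
    [0,0,0,0,0,0,0.95],
    [0,0,0,0,0,0,0.95],
    [0,0,0,0,0,0,0.95],
    [0,0,0,0,0,0,0.95]
  ]
}}

```text
time: 9.22
tool_pos: [581.5, -117.2, 159.1]
tcp_rot: [-171.3, 0.0, 103.0]
ft_force: [-6.0, 0.3, 4.9]
finger_gap: 10.6
```

Run:
```python
from plan import *
from bench import r
q=r.sense();print(q["time"],q["tool_pos"],q["tcp_rot"],q["finger_gap"],q["ft_force"],q["wrist_torque"],q["qd"].round(2))
for n in("side","top"):
    s=r.snapshot(n); im=s["pixels"][:,:,::-1]
    if n=="side":
        cv2.imwrite("pics/side10z.png",cv2.resize(im[145:265,160:330],None,fx=4,fy=4,interpolation=cv2.INTER_CUBIC))
        ax=np.r_[Rz@[0,1],0];h=np.r_[F(113,0),123.]
        for a in(0,.08,.15,.25):
            P=h+R.from_rotvec(ax*a).apply(np.r_[F(-24,-68),134]-h)   # front right top corner of lid
            print(a,(proj(s,P)-[160,145])*4+1.5)
    else: cv2.imwrite("pics/top10.png",im)
print("latch closed knob side px z",(proj(pickle.load(open("pics/side0.pkl","rb")),[*F(-68,-20),133])-[160,145])*4+1.5)
```

```text
9.2167 [ 581.51612904 -117.16196376  159.14984413] [-1.71335595e+02  1.75348434e-03  1.03005799e+02] 10.604845355645462 [-5.96544045  0.33431659  4.91036687] [0.07710606 0.56718727 0.059663  ] [ 0.07  0.02 -0.02  0.09 -0.09 -0.04]
0 [335.29935441 330.82350316]
0.08 [337.69768557 313.64873657]
0.15 [341.10040509 298.15156296]
0.25 [348.07193192 275.43307771]
latch closed knob side px z [214.78027831 303.02354888]
```

View pics/side10z.png

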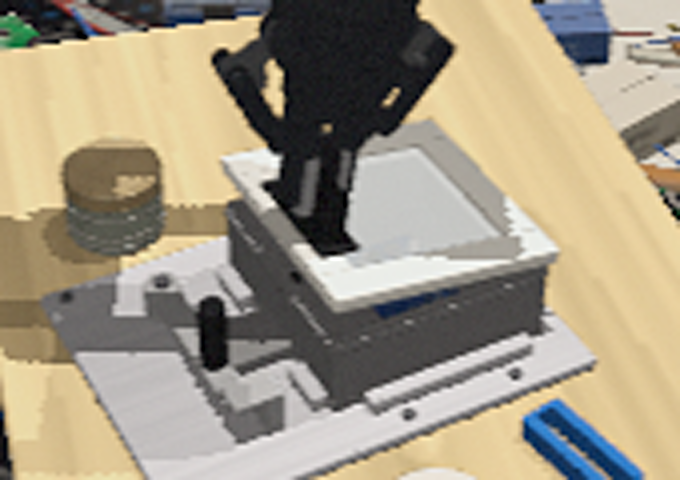

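View pics/top10.png

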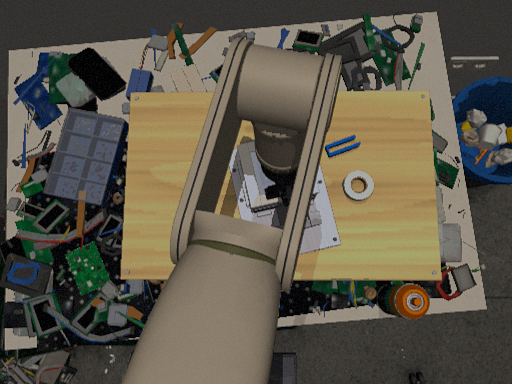

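In the side view the lid corner is at about (339,300), which the arc puts at roughly 0.145 rad. The knob is at (214,300), so the latch is still closed. The box sits level, and in the top view the tape and clamp look unmoved, as does the tin in the side view. Handing in.

Run:
```python
from bench import r
print(r.hand_in())
q=r.sense();print(q["time"],q["tool_pos"],q["tcp_rot"],q["finger_gap"])
```

```text
the job is handed in; nothing more can be done
None
the job is handed in; nothing more can be done
```

The job is done and handed in at about 9.3 s of the 48 s allowed; no verdict is reported.

- **Latch:** I gripped the knob and swung the latch from about 36° until it stopped at 90.0°, with about 20 N against the stop. Afterwards the side view showed the knob within a pixel of its closed position. It was still there in the last picture.
- **Lid:** I gripped the handle at 70 N and raised it slowly along the hinge arc. The seal broke, and I stopped at about 0.15 rad (front edge about 2 cm up). The tool had tilted 0.151 rad, and the side picture gave about 0.145 rad.
- **Last checks:** The arm was still and the fingers were holding the handle, with the gap at 10.6 mm. The box looked level. The tape, tin and clamp looked unmoved by eye; I did not measure them again.
- **Small disagreements:**
    - The gap of 10.6 mm is less than the 12 mm blade, though the knob also read up to about 1 mm low.
    - The wrist sensor kept a steady reading of about 8 N while holding the lid, where about 1 N was expected. It had already read about 6 N after I gripped the handle, so I put most of it down to the grip.

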